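# Clear the tray for wiping: hang the basket, hold up the tube rack

### The arm

A 6-joint arm with a two-finger parallel gripper is mounted at the origin on the work surface. World frame = base frame: x ahead of the robot, y to its left, z up, the work surface at z = 0. Lengths are in m, angles in rad, forces in N, time in s.
With the tool pointing down it reaches from about 0.225 to 0.875 m from the base axis. Payload 3.4 kg.
Tool frame: the origin (TCP) lies on the centre line of the jaws, within the pads' length; the fingertips stand 17 mm ahead of it and the grasp point (between the pads) lies 2 mm behind it (nose_length is the distance from the TCP to the fingertips, in m); z points along the fingers, y is the line along which they close (so a half turn about z gives the same grasp; the last joint's range is limited). The gripper opens to 85 mm and grips with 20 to 120 N. Pads are 22 mm wide; open, the fingers measure 114 mm over their backs; the gripper's body (76 mm by 85 mm) begins 54 mm behind the grasp point. The pads swing forward as they close: fully open they stand 13 mm farther back than shut.
Start: joints at [1.158, 0.276, 1.505, -0, 1.361, -0.121], TCP at [0.165, 0.551, 0.248] pointing down, gripper open.
Joint ranges: [-2.89, 2.89], [-0.75, 2.08], [0.22, 2.7], [-1.18, 4.32], [0.11, 2.71], [-2.7, 2.7]. Speed limits (rad/s): [2.57, 2.57, 3.14, 3.14, 3.14, 3.14].

### API

Orientations are given as a unit quaternion [w, x, y, z].
In Python, from rig import get_state, get_image, sign_off, find_in, place_of, nose_length gives the robot as it stands.
- The arm moves only by the tool apply_moves, never from a script. Its argument "deltas" is one flat list of numbers, 5 for each row, row after row: the finger opening in mm, from 0 to 85.4, then the shift along the tool's x, y, z in mm, then the turn about the tool's z in degrees. A call has 1 to 12 rows; each row is the pose to reach, as a shift and turn from the pose commanded when the call began, along the tool's axes at that moment; what a row does not reach only later rows make up. A row lasts 1/12 s, in which the tool goes at most 41.7 mm and 7.16 degrees, less where a joint would pass 70% of its speed; a pose out of reach is approached as far as the arm can. A call with a gripper value outside its range is refused whole. The fingers move at their own pace and stop on an object; "squeeze" is the grip in N (left out, the last holds). Time passes only in rows, so rows that repeat a pose let the fingers close. It gives the time, the measured TCP pose, the force, the opening and the grip force at its end, in the units of the state.
- get_state(): the state, without advancing time (a new reading comes with each control period).
- get_image(name): name is "side" or "top"; returns a dict with "frame" (480x640x3 uint8, red, green, blue), "K" (3x3 intrinsics, pixels), "position" and "orientation" of the camera in the world. Camera axes: x right, y down, z forward; pixel columns grow to the right and rows downward; lengths in m; the calibration is good to about 2 mm. A picture is of the moment at which its call begins. There is no depth.
- sign_off(): hands the job in; it is judged then, once.
Trained networks look in a picture, given as the dict that the camera call returned (one of the last four; its "shot" number tells which), for a name from the list of things; names that differ only in an ending like _2 or _b are one class to them, and where a whole thing is asked for, a point or a joint stands for the part that bears it (a point fixed in the world has none). Each returns a list of dicts, best first, with "score" (0 to 1); they miss things now and then, are a little off and sometimes report something else, mostly with a low value. They report only what shows in the picture. A call takes as long as a camera call. They do not tell look-alikes from the thing itself.
- find_in(query, picture): "point" ([column, row] in pixels, amid what is visible of it).
- place_of(query, picture): "point" ([column, row] in pixels: a listed point, or the origin of a listed thing).
The state is a dict: "clock": time; "qpos": joint angles; "qd": joint speeds; "effort": joint torques, N m; "position": TCP position; "ee_rot": TCP orientation; "contact_force": force on the tool from outside, world axes, zero at the start; "moment": the same for the moment, N m; "width": finger opening in m; "gripper_force": force on a finger pad.
Only numpy, scipy, OpenCV 4.12 (cv2) and the standard library are available. Lean on these libraries where they do the work, as an engineer would, in place of code of your own. Each camera call takes 0.05 s, during which the arm holds its last target. There are 200 camera calls.

### The job

The white tray is about to be wiped. Take the small basket off it by its handle and hang it by that handle on the hook of the little lab stand, let it hang there freely, and then lift the tube rack with its four glass tubes by its upright grip, clear of the tray by about 10 cm, keeping it level so that the tubes stay in it, and hold it still there. Finish while holding the rack up in the gripper; leave the other things where they are.

Things in the scene. Friction and masses are not known exactly. Their poses are not given: they have to be found in the camera images.
- tray: White plastic tray, 320 x 440 mm, fixed to the bench; its floor is 6 mm thick and its rim 16 mm high. Origin at the middle of its underside, on the bench. The rack, the basket and the spot plate stand side by side on its floor, in a row along the tray's y axis, in any order.
- basket_mid (a point): Small yellow slotted basket with rubber stoppers fixed in it: 64 mm (x) by 92 mm (y), walls 45 mm high, 160 mm high with its rigid hoop handle, about 0.12 kg. This point: on its centre line, 80 mm above its underside; z up. The hoop's two uprights (10 x 6 mm) at y = +-43 mm carry the cross bar, on whose middle stands a flat grip tab.
- basket_bar (a point): Middle of the underside of the basket's cross bar, 35 mm above basket_mid, same axes. The straight bar runs along y, 10 x 10 mm in section, with 80 mm clear span below it between the uprights; 70 mm of open height lie between the basket's rim and the bar.
- basket_tab (a point): Middle of the basket's grip tab, 62.5 mm above basket_mid, same axes. The tab rises from the top of the cross bar: 12 mm thick (x), 30 mm wide (y), 35 mm high (its foot 17.5 mm below this point).
- stand: Short lab stand, fixed to the bench: grey base plate 180 mm (its x) x 110 mm x 12 mm, a 12 mm steel post 219 mm tall at x = +50 mm, with a clamp boss (26 x 22 x 24 mm, centred 200 mm up) carrying the hook. Origin at the middle of the base's underside, on the bench.
- hook_seat (a point): Where the bar should rest: on top of the hook's level arm, 205 mm above the bench. The hook is a 10 mm round bar running from the post to the stand's -x and turned straight up at its end. Upturned end: axis 37 mm from here towards -x, top 22 mm above here; post: axis 68 mm away towards +x. Axes as the stand's: x along the arm to the post, y across, z up. The basket's bar lies across the arm.
- rack_mid (a point): Tube rack with an upright grip: pale plastic, 222 mm (x) x 36 mm (y), 115 mm high, about 0.22 kg, balanced about the grip. This point: on its centre line half-way up, 57.5 mm above its underside; z up. Three pockets, 55 mm high, in a row at each end (x = +-49, +-73, +-97 mm). The flat grip in the middle: 50 mm long (x), 14 mm thick (y), free from 36 to 115 mm above the underside.
- tube0_mid (a point): Loose glass test tube, empty, 16 mm diameter, 100 mm long, about 0.02 kg, standing in the rack's pocket at x = -97 mm; its middle, 50 mm from either end. Its top is 110 mm above the rack's underside. Axis z along the tube.
- tube1_mid (a point): Loose glass test tube, empty, 16 mm diameter, 100 mm long, about 0.02 kg, standing in the rack's pocket at x = -73 mm; its middle, 50 mm from either end. Its top is 110 mm above the rack's underside. Axis z along the tube.
- tube2_mid (a point): Loose glass test tube, empty, 16 mm diameter, 100 mm long, about 0.02 kg, standing in the rack's pocket at x = 73 mm; its middle, 50 mm from either end. Its top is 110 mm above the rack's underside. Axis z along the tube.
- tube3_mid (a point): Loose glass test tube, empty, 16 mm diameter, 100 mm long, about 0.02 kg, standing in the rack's pocket at x = 97 mm; its middle, 50 mm from either end. Its top is 110 mm above the rack's underside. Axis z along the tube.
- spot_plate: White porcelain spot plate with twelve shallow wells, 115 x 80 x 11 mm, on the tray; to be left alone. Origin at the middle of its underside.
- wash_bottle: Plastic wash bottle with a bent spout, 70 mm diameter, 205 mm high, on the bench beyond the tray; to be left alone. Origin at the middle of its underside.
- spare_rack: Second tube rack, 200 mm long (its y) x 36 mm, 51 mm high, without any grip, with five tubes (110 mm high) fixed in it, on the bench beyond the tray; to be left alone. Origin at the middle of its underside.
- beaker: Glass beaker, 66 mm diameter, 85 mm high, on the bench beyond the tray; to be left alone. Origin at the middle of its underside.
- marker: Blue marker pen, 125 x 12 x 12 mm, lying on the bench to the left near the robot; to be left alone. Origin at the middle of its underside.
Things that resemble listed ones, but are neither listed nor needed, are in the scene too. What is shaped like the part that bears tube2_mid but brown or purple is not meant.

How it is judged:
By the outcome, as a careful person would: the job done as asked, in the order asked, and still so for the second after the job is handed in, while the arm keeps its last pose, push and grip.
It also fails if it takes over 64 s, if anything falls off the work surface, if the arm or the gripper's body presses on something with over 40 N, if the wrist force passes 120 N, or if a joint passes its speed limit or range.

## Working session

There is one attempt and no reset: what is moved stays moved. The work goes in short steps, Python scripts to look and compute and a tool call to move; the robot and the scene stay as the last step left them, time stands still between calls to the robot, and variables do not carry over. Pictures are saved under pics/ and viewed, at most 10 in all, crops included, and the job is handed in when it is done.

Besides the shell and the picture viewer there is one more tool, called after "Call:" as name(argument=value, ...) on one line, values as JSON. apply_moves: Moves the arm, as the interface text tells. Its arguments: {"type":"object","properties":{"deltas":{"type":"array"},"squeeze":{"type":"number"}},"required":["deltas"]}

```bash
mkdir -p pics
cat > h.py <<'E'
import numpy as np, cv2
from scipy.spatial.transform import Rotation as R
from rig import *
def rot(q): return R.from_quat([q[1],q[2],q[3],q[0]]).as_matrix()
def ray(p,uv):
    d=rot(p["orientation"])@np.linalg.solve(np.array(p["K"]),[uv[0],uv[1],1]); return np.array(p["position"]),d
def onz(p,uv,z):
    o,d=ray(p,uv); return o+d*(z-o[2])/d[2]
def proj(p,X):
    c=rot(p["orientation"]).T@(np.array(X)-p["position"]); u=np.array(p["K"])@c; return u[:2]/u[2]
def tri(a,ua,b,ub):
    A=0;B=0
    for p,u in((a,ua),(b,ub)):
        o,d=ray(p,u); d=d/np.linalg.norm(d); M=np.eye(3)-np.outer(d,d); A=A+M; B=B+M@o
    X=np.linalg.solve(A,B); return X
def save(p,n): cv2.imwrite(f"pics/{n}.png",p["frame"][:,:,::-1])
E
cat > a.py <<'E'
from h import *
np.set_printoptions(precision=3,suppress=True)
s=get_state(); print(s["position"],s["ee_rot"],s["width"],nose_length)
P={n:get_image(n) for n in("side","top")}
for n in P: save(P[n],n+"0"); print(n,P[n]["position"],rot(P[n]["orientation"])[:,2])
for q in ["tray","basket_mid","basket_bar","basket_tab","stand","hook_seat","rack_mid","tube0_mid","tube1_mid","tube2_mid","tube3_mid","spot_plate"]:
  for n in P:
    print(q,n,[(np.round(r["point"],1).tolist(),round(r["score"],2)) for r in place_of(q,P[n])[:4]])
E
python3 a.py
```

```text
[0.165 0.55  0.247] [-0.     0.145  0.989 -0.001] 0.08553276016347956 0.017
side [ 0.253 -1.017  0.809] [ 0.253  0.804 -0.537]
top [ 0.34  -0.025  1.563] [ 0.14  -0.002 -0.99 ]
tray side [([306.5, 327.2], 0.57)]
tray top [([368.9, 254.3], 0.83)]
basket_mid side [([313.6, 292.7], 0.96), ([404.8, 257.5], 0.34)]
basket_mid top [([373.9, 242.2], 0.77), ([161.0, 246.6], 0.52)]
basket_bar side [([314.3, 276.6], 0.56)]
basket_bar top [([370.6, 245.2], 0.97)]
basket_tab side []
basket_tab top [([372.0, 242.9], 0.57), ([429.1, 269.7], 0.29)]
stand side [([265.5, 206.4], 0.91)]
stand top [([178.4, 250.4], 0.76)]
hook_seat side []
hook_seat top [([158.6, 249.4], 0.64)]
rack_mid side [([341.2, 337.2], 0.85)]
rack_mid top [([421.7, 242.2], 0.98)]
tube0_mid side [([291.6, 360.8], 0.49), ([302.6, 354.3], 0.28)]
tube0_mid top [([242.0, 157.4], 0.7), ([430.5, 282.5], 0.47)]
tube1_mid side [([301.4, 350.5], 0.72)]
tube1_mid top [([429.2, 271.5], 0.39)]
tube2_mid side [([456.5, 334.0], 0.85), ([464.6, 316.2], 0.68), ([375.6, 326.2], 0.67), ([415.6, 410.2], 0.59)]
tube2_mid top [([493.5, 214.6], 0.68), ([421.2, 143.7], 0.68), ([437.5, 163.0], 0.67), ([433.3, 282.4], 0.63)]
tube3_mid side [([385.2, 319.4], 0.62)]
tube3_mid top [([220.3, 320.3], 0.54), ([415.3, 204.7], 0.4)]
spot_plate side [([286.8, 286.8], 0.9), ([375.1, 326.5], 0.28)]
spot_plate top [([316.1, 258.8], 0.85)]
```

View pics/side0.png

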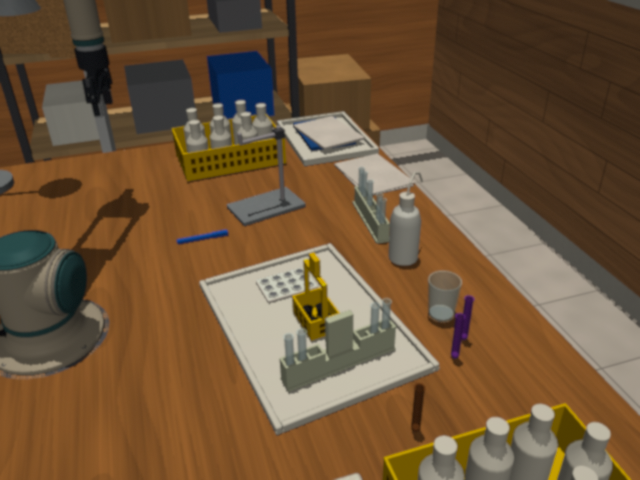

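View pics/top0.png

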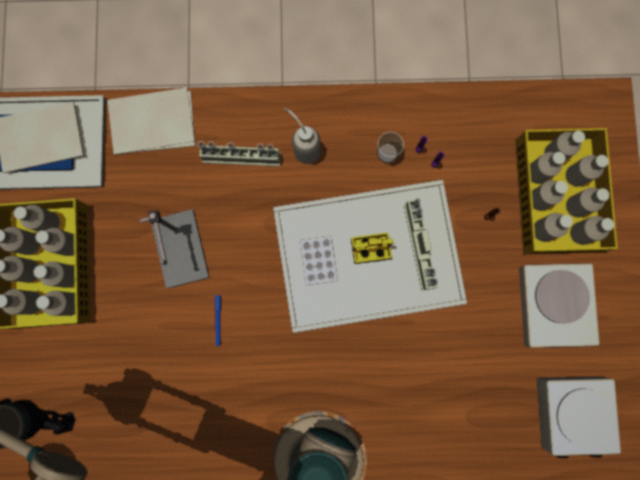

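The side view shows the basket at about (315,300), the rack at (340,345) and the stand at (268,200). The top view shows the basket at (373,247), the rack at (422,245), and the stand's hook arm running from (154,216) to (165,262), with its free end toward the robot. Next I'll take close crops.

Run:
```python
import cv2,numpy as np
t=cv2.imread("pics/top0.png");s=cv2.imread("pics/side0.png")
f=lambda i,x,y,w,h,k:cv2.resize(i[y:y+h,x:x+w],None,fx=k,fy=k,interpolation=cv2.INTER_CUBIC)
a=np.hstack([f(t,345,190,100,75*4//3,4)[:300*4//3],f(t,140,200,100,100,4)])
b=np.hstack([f(s,275,245,133,66*1,3)[:198,:399]]) 
c1=f(s,270,245,100,100,2); 
cv2.imwrite("pics/c1.png",a)
cv2.imwrite("pics/c2.png",np.hstack([f(s,275,245,130,150,4)[:, :520],np.zeros((600,0,3),np.uint8),cv2.resize(f(s,225,115,90,110,3),(270,330)) if 0 else np.vstack([f(s,225,120,90,110,3),np.zeros((270,270,3),np.uint8)])]))
```

```text
(no output)
```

View pics/c1.png

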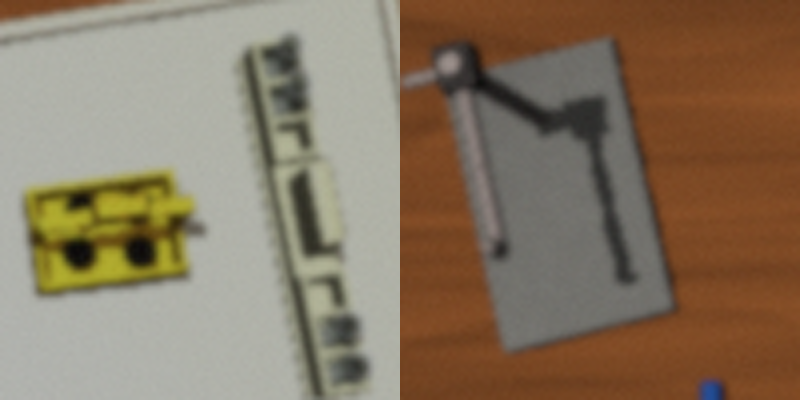

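View pics/c2.png

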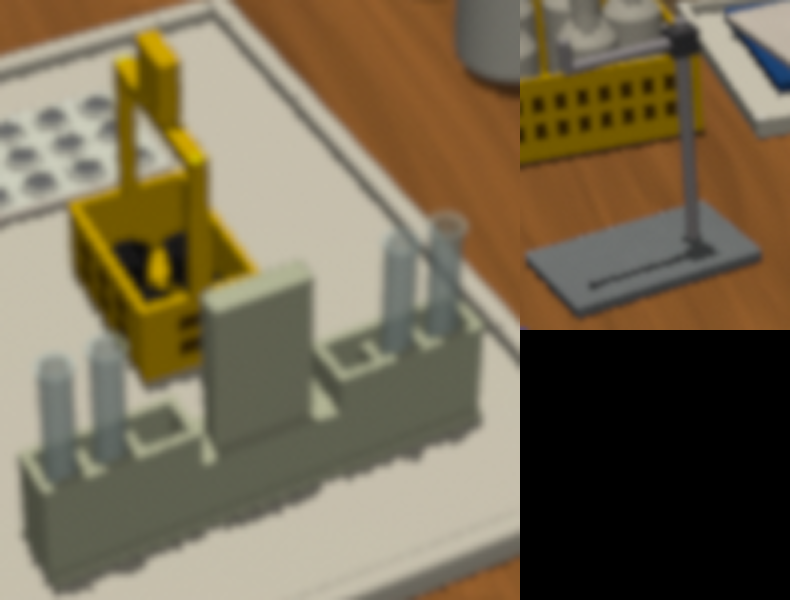

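The crops show the basket bar and tab clearly, the rack grip with two tubes at each end, and the stand. I'll fit each pose from the hand-picked corners.

```bash
cat > fit.py <<'E'
from h import *
from scipy.optimize import least_squares
np.set_printoptions(precision=1,suppress=True)
P={n:get_image(n) for n in("side","top")}
ct=lambda u,v:("top",345+u/4-.375,190+v/4-.375)
cu=lambda u,v:("top",140+(u-400)/4-.375,200+v/4-.375)
cs=lambda u,v:("side",275+u/4-.375,245+v/4-.375)
cw=lambda u,v:("side",225+(u-520)/3-.333,120+v/3-.333)
D={"basket":[(ct(27,188),32,46,51),(ct(172,170),32,-46,51),(ct(188,275),-32,-46,51),(ct(38,293),-32,46,51),
 (cs(70,203),-32,46,51),(cs(255,270),32,-46,51),(cs(150,383),-32,-46,6),(cs(138,42),-6,15,166),(cs(160,32),6,15,166),(cs(180,57),6,-15,166),(cs(157,66),-6,-15,166)],
"rack":[(cs(203,295),-25,7,121),(cs(300,262),25,7,121),(cs(312,278),25,-7,121),(cs(215,310),-25,-7,121),(cs(22,455),-111,18,61),(cs(485,325),111,-18,61),(cs(58,590),-111,-18,6),(cs(480,425),111,-18,6),(ct(325,158),25,-7,121),(ct(342,265),-25,-7,121)],
"stand":[(cu(612,38),90,-55,12),(cu(675,310),-90,-55,12),(cu(507,352),-90,55,12),(cu(448,62),50,0,219),(cu(500,253),-55,0,227),
 (cw(527,255),-90,55,12),(cw(580,302),-90,-55,12),(cw(760,250),90,-55,12),(cw(705,205),90,55,12),(cw(565,38),-55,0,227),(cw(682,25),50,0,219)]}
for k,L in D.items():
    def W(q,l):
        c,s=np.cos(q[2]),np.sin(q[2]); x,y,z=np.array(l[1:])/1e3
        return [q[0]+c*x-s*y,q[1]+s*x+c*y,z]
    f=lambda q:np.concatenate([proj(P[l[0][0]],W(q,l))-l[0][1:] for l in L])
    best=min((least_squares(f,[.45,-.05 if k!="stand" else .4,y],loss="soft_l1") for y in(0,.3)),key=lambda r:r.cost)
    q=best.x; print(k,np.round(q[:2]*1000,1),"yaw",np.degrees(q[2]).round(1)); print(f(q).reshape(-1,2).tolist() if 0 else f(q).reshape(-1,2).round(1).T)
    if k=="stand": print("seat",W(q,(0,-18,0,205)))
E
python3 fit.py
```

```text
basket [ 513.4 -142.4] yaw 5.7
[[-0.7  0.  -0.4 -0.  -0.6  1.8 -2.1 -1.3 -0.9  0.6  0.3]
 [-0.3 -0.3 -1.  -0.8  0.2  2.   1.  -1.9 -1.   1.2  0.6]]
rack [ 518.9 -265.6] yaw 10.6
[[-1.  -0.3  0.8 -0.  -1.7  0.4 -0.2  0.2  0.   0.7]
 [ 0.  -1.1 -0.5  1.  -0.9  0.9  1.3 -2.1 -0.2 -6.3]]
stand [527.7 337.9] yaw 13.3
[[ 0.1  0.4 -0.4  0.9 -2.7 -1.1 -1.   1.1 -0.5 -0.2 -0.5]
 [-0.8 -0.5  0.2 -0.  -2.2  0.2  3.   0.7 -1.   1.  -1.1]]
seat [np.float64(0.5101783635259441), np.float64(0.3337977342073669), np.float64(0.205)]
```

```bash
cat > go.py <<'E'
import sys
from h import *
# target x y z (mm) of TCP, world yaw of tool y (deg)
def go(x,y,z,yaw):
    s=get_state(); M=rot(s["ee_rot"]); d=M.T@(np.array([x,y,z])/1e3-s["position"])*1e3
    cy=np.degrees(np.arctan2(M[1,1],M[0,1])); t=-((yaw-cy+90)%180-90)
    print("shift",d.round(1),"turn",round(t,1),"now yaw",round(cy,1),"tilt z",M[:,2].round(3),"q",np.round(s["qpos"],2))
if __name__=="__main__": go(*map(float,sys.argv[1:]))
E
python3 go.py 513 -142 250 5.7
```

```text
shift [-532.1 -563.5   -1.7] turn 67.6 now yaw 73.3 tilt z [ 0.  0. -1.] q [ 1.16  0.28  1.5  -0.    1.36 -0.12]
```

Call:
apply_moves(deltas=[50,-266,-282,0,34,50,-532,-563,-2,67.6,50,-532,-563,-2,67.6,50,-532,-563,-2,67.6,50,-532,-563,-2,67.6,50,-532,-563,-2,67.6,50,-532,-563,-2,67.6,50,-532,-563,-2,67.6,50,-532,-563,-2,67.6,50,-532,-563,-2,67.6,50,-532,-563,-2,67.6,50,-532,-563,-2,67.6])

```text
clock: 2.4
position: [0.3902, 0.1019, 0.25]
ee_rot: [0.0, 0.671, 0.741, 0.001]
contact_force: [1.5, 0.5, 0.4]
width: 0.05
gripper_force: 0.0
```

```bash
python3 go.py 513 -142 250 5.7
```

```text
shift [-2.549e+02  9.810e+01  1.000e-01] turn -0.0 now yaw 5.7 tilt z [ 0.001  0.    -1.   ] q [ 0.08  0.01  1.83  0.    1.3  -0.02]
```

Call:
apply_moves(deltas=[50,-255,98,0,0,50,-255,98,0,0,50,-255,98,0,0,50,-255,98,0,0,50,-255,98,0,0,50,-255,98,0,0,50,-255,98,0,0,50,-255,98,0,0,50,-255,98,20,0,50,-255,98,40,0])

```text
clock: 3.23
position: [0.5132, -0.1406, 0.21]
ee_rot: [0.001, 0.672, 0.741, 0.001]
contact_force: [-0.4, 0.3, -0.4]
width: 0.0502
gripper_force: 0.0
```

```bash
python3 go.py 513 -142 153 5.7
python3 - <<'E'
from h import *
P={n:get_image(n) for n in("side","top")}
f=lambda i,x,y,w,h,k:cv2.resize(i[y:y+h,x:x+w,::-1],None,fx=k,fy=k,interpolation=cv2.INTER_CUBIC)
cv2.imwrite("pics/d1.png",np.hstack([f(P["side"]["frame"],265,200,100,140,4),f(P["top"]["frame"],335,190,100,140,4)]))
for n in P:
  for q in("basket_tab","basket_bar"): print(n,q,[(r["point"],r["score"]) for r in place_of(q,P[n])[:2]],proj(P[n],[.5134,-.1424,.1485]),proj(P[n],[.5134,-.1424,.121]))
E
```

```text
shift [-1.3 -0.5 57. ] turn -0.1 now yaw 5.6 tilt z [ 0.003 -0.    -1.   ] q [-0.4   0.24  1.66  0.    1.24 -0.5 ]
side basket_tab [([313.6, 265.3], 0.88)] [314.16733596 264.27123787] [314.50408504 276.04488694]
side basket_bar [([312.0, 274.4], 0.8), ([290.6, 357.3], 0.61)] [314.16733596 264.27123787] [314.50408504 276.04488694]
top basket_tab [([375.1, 242.6], 0.67), ([429.2, 271.9], 0.2)] [374.05693806 241.97497419] [373.13742214 243.42431578]
top basket_bar [([373.1, 243.3], 0.58)] [374.05693806 241.97497419] [373.13742214 243.42431578]
```

View pics/d1.png

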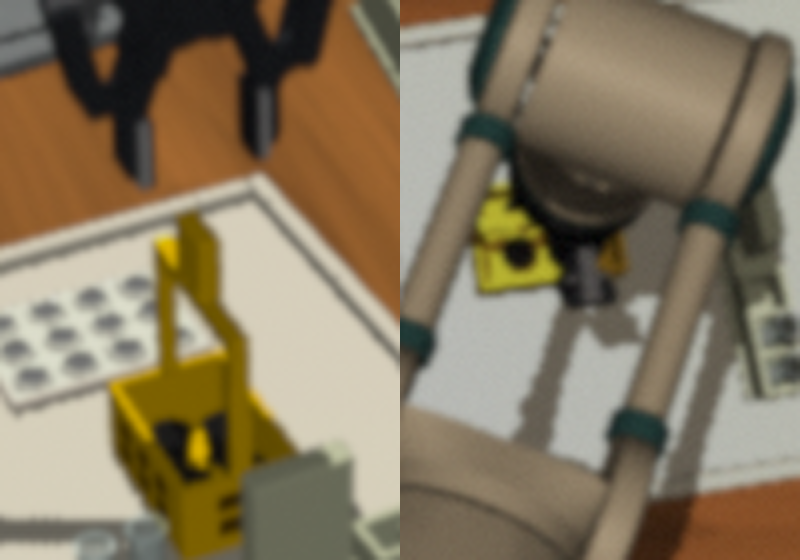

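The fingers straddle the tab, at crop pixels (140,180) and (262,150) with the tab at (197,235). The network's tab point agrees with the fit to about 1 px, so I'll descend and grip.

Call:
apply_moves(deltas=[50,-1,0,25,0,50,-1,0,45,0,50,-1,0,57,0,50,-1,0,57,0,25,-1,0,57,0,10,-1,0,57,0,0,-1,0,57,0,0,-1,0,57,0,0,-1,0,57,0,0,-1,0,57,0,0,-1,0,57,0,0,-1,0,57,0], squeeze=50)

```text
clock: 4.53
position: [0.5133, -0.1413, 0.1539]
ee_rot: [0.001, 0.671, 0.741, 0.001]
contact_force: [-2.1, 0.7, 6.6]
width: 0.0111
gripper_force: 53.0
```

Call:
apply_moves(deltas=[0,-1,0,45,0,0,-1,0,30,0,0,-1,0,10,0,0,-1,0,-10,0,0,-1,0,-30,0,0,-1,0,-50,0,0,-1,0,-64,0,0,-1,0,-64,0])

```text
clock: 5.2
position: [0.5145, -0.1429, 0.2197]
ee_rot: [0.003, 0.671, 0.741, 0.001]
contact_force: [0.4, -0.5, -1.2]
width: 0.0112
gripper_force: 58.8
```

```bash
python3 go.py 403 309 275 13.3
```

```text
shift [460.6 -65.9 -57.2] turn -7.6 now yaw 5.7 tilt z [ 0.006 -0.003 -1.   ] q [-0.4   0.23  1.64  0.    1.26 -0.5 ]
```

Call:
apply_moves(deltas=[0,0,0,-20,0,0,5,-1,-40,0,0,20,-3,-57,-1,0,45,-6,-57,-2,0,75,-11,-57,-3,0,105,-15,-57,-4,0,135,-20,-57,-5,0,165,-24,-57,-6,0,195,-28,-57,-7,0,225,-32,-57,-7.6,0,255,-36,-57,-7.6,0,285,-41,-57,-7.6])

```text
clock: 6.2
position: [0.4427, 0.1386, 0.2723]
ee_rot: [-0.001, 0.621, 0.784, -0.001]
contact_force: [1.0, -1.0, -1.5]
width: 0.011
gripper_force: 58.7
```

```bash
python3 go.py 403 309 275 13.3
```

```text
shift [175.    0.4  -2.7] turn -0.0 now yaw 13.3 tilt z [-0.002 -0.    -1.   ] q [ 0.15  0.09  1.68  0.    1.37 -0.08]
```

Call:
apply_moves(deltas=[0,30,0,-2,0,0,60,0,-2,0,0,90,0,-2,0,0,120,0,-2,0,0,145,0,-2,0,0,165,0,-2,0,0,175,0,-2,0,0,175,0,-2,0,0,175,0,-2,0,0,175,0,-2,0])

```text
clock: 7.03
position: [0.4036, 0.3065, 0.2751]
ee_rot: [0.0, 0.621, 0.784, -0.001]
contact_force: [0.3, 0.2, -1.2]
width: 0.0109
gripper_force: 58.7
```

```bash
python3 go.py 510 334 275 13.3
python3 - <<'E'
from h import *
P={n:get_image(n) for n in("side","top")}
f=lambda i,x,y,w,h,k:cv2.resize(i[y:y+h,x:x+w,::-1],None,fx=k,fy=k,interpolation=cv2.INTER_CUBIC)
cv2.imwrite("pics/e1.png",np.hstack([f(P["side"]["frame"],205,90,100,140,4),f(P["top"]["frame"],140,190,100,140,4)]))
s=get_state();t=s["position"]
for n in P:
  for q,dz in(("basket_tab",-.0054),("basket_bar",-.0329)): print(n,q,[(r["point"],r["score"]) for r in place_of(q,P[n])[:2]],proj(P[n],t+[0,0,dz]))
  print("seat",[(r["point"],r["score"]) for r in place_of("hook_seat",P[n])[:2]],proj(P[n],[.5102,.3338,.205]))
E
```

```text
shift [  2.4 109.8  -0. ] turn -0.1 now yaw 13.2 tilt z [-0.    -0.001 -1.   ] q [ 0.51  0.16  1.6  -0.    1.39  0.28]
side basket_tab [([208.0, 109.4], 0.94)] [209.51380042 123.45610351]
side basket_bar [([207.6, 121.3], 0.76)] [210.88515699 134.46513615]
seat [([253.8, 140.6], 0.61), ([382.8, 319.7], 0.22)] [254.02884151 138.30705817]
top basket_tab [([156.9, 291.1], 0.78)] [165.18554101 292.17005559]
top basket_bar [([160.7, 294.1], 0.56)] [168.49265155 292.73122428]
seat [([158.0, 246.8], 0.91), ([180.2, 248.8], 0.39)] [160.92195122 245.49531893]
```

View pics/e1.png

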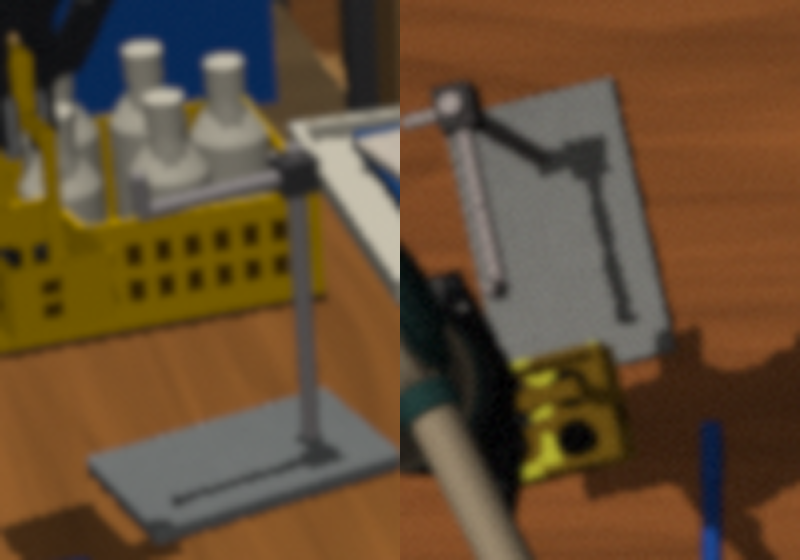

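Run:
```python
from h import *
P={n:get_image(n) for n in("side","top")}
np.set_printoptions(precision=4,suppress=True)
for q in("basket_tab","basket_bar","basket_mid"):
  a,b=[place_of(q,P[n])[0] for n in("side","top")]
  X=tri(P["side"],a["point"],P["top"],b["point"]);print(q,a,b,X,proj(P["side"],X),proj(P["top"],X))
print(get_state()["position"],get_state()["clock"])
f=lambda i,x,y,w,h,k:cv2.resize(i[y:y+h,x:x+w,::-1],None,fx=k,fy=k,interpolation=cv2.INTER_CUBIC)
cv2.imwrite("pics/e2.png",np.hstack([f(P["side"]["frame"],160,50,100,140,4),f(P["top"]["frame"],120,240,100,140,4)]))
```

```text
basket_tab {'point': [200.6, 237.9], 'score': 0.66} {'point': [158.6, 290.3], 'score': 0.71} [ 0.3907  0.4224 -0.1079] [213.9205 235.2893] [157.9732 304.2522]
basket_bar {'point': [207.2, 122.5], 'score': 0.65} {'point': [160.1, 291.5], 'score': 0.75} [0.4028 0.3178 0.2685] [208.3833 122.3571] [159.9609 292.8169]
basket_mid {'point': [211.0, 134.7], 'score': 0.58} {'point': [170.0, 290.4], 'score': 0.81} [0.4062 0.3034 0.2432] [212.0712 134.5657] [169.8763 291.5725]
[0.4035 0.3077 0.2756] 7.8333
```

View pics/e2.png

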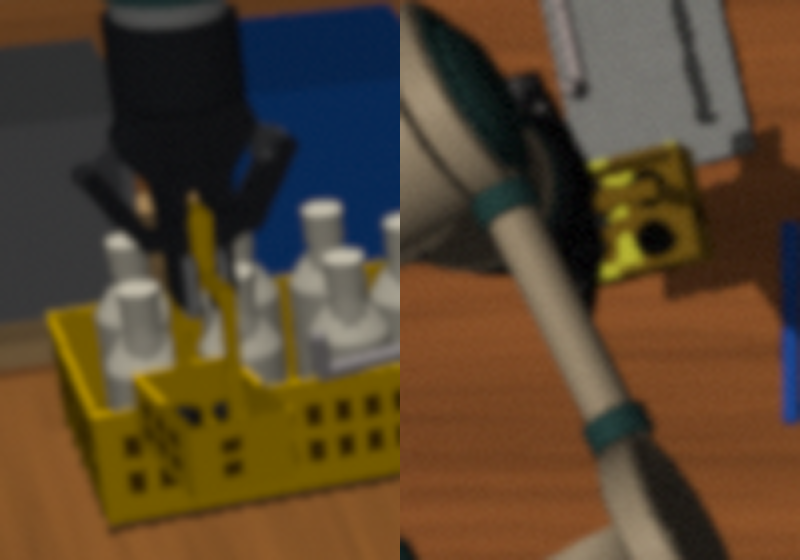

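Run:
```python
from h import *
P={n:get_image(n) for n in("side","top")}
s=get_state(); t=s["position"]; a=np.radians(13.3)
for nm,x,y,z in [("tabtop-y-x",-6,-15,160),("tabtop-y+x",6,-15,160),("tabtop+y",0,15,160),("barend-y",0,-48,125),("barend+y",0,48,125),("tip",0,0,131),("rim--",-32,-46,45),("rim+-",32,-46,45),("rim-+",-32,46,45),("bot--",-32,-46,0),("bot+-",32,-46,0),("bot-+",-32,46,0)]:
  X=t+np.array([np.cos(a)*x-np.sin(a)*y,np.sin(a)*x+np.cos(a)*y,z-147.9])/1e3
  u=proj(P["side"],X);v=proj(P["top"],X)
  print(nm,((u-[160,50])*4).round(),((v-[120,240])*4+[400,0]).round())
```

```text
tabtop-y-x [194. 275.] [601. 212.]
tabtop-y+x [213. 271.] [595. 189.]
tabtop+y [184. 256.] [541. 215.]
barend-y [233. 349.] [675. 188.]
barend+y [169. 294.] [498. 234.]
tip [199. 311.] [584. 210.]
rim-- [196. 488.] [716. 252.]
rim+- [297. 461.] [690. 141.]
rim-+ [138. 430.] [555. 294.]
bot-- [205. 556.] [732. 254.]
bot+- [304. 528.] [707. 146.]
bot-+ [147. 496.] [576. 294.]
```

The basket sits about 34 mm too high in the grip. My lift rows started with a downward shift, so the fingers slid down the tab to the bar. I'll set the basket down on clear bench and re-grip it on the tab.

```bash
python3 go.py 450 165 160 13.3
python3 - <<'E'
from h import *
P={n:get_image(n) for n in("side","top")}
for n in P: print([r for r in place_of("marker",P[n])[:1]],[r for r in find_in("marker",P[n])[:1]])
r=place_of("marker",P["top"])
if r: print(onz(P["top"],r[0]["point"],0))
print(proj(P["top"],[.45,.165,0]))
E
```

```text
shift [-149.6   12.5  115.5] turn -0.0 now yaw 13.3 tilt z [-0.  0. -1.] q [0.51 0.16 1.59 0.   1.39 0.28]
[{'point': [201.2, 238.8], 'score': 0.69}] [{'point': [202.2, 236.3], 'score': 0.65}]
[{'point': [217.8, 319.8], 'score': 0.64}] [{'point': [219.2, 318.3], 'score': 0.61}]
[0.34506421 0.24323332 0.        ]
[248.74866944 277.10563745]
```

Call:
apply_moves(deltas=[0,-25,2,0,0,0,-55,5,0,0,0,-85,7,0,0,0,-115,10,0,0,0,-140,12,0,0,0,-150,12,20,0,0,-150,12,50,0,0,-150,12,80,0,0,-150,12,105,0,0,-150,12,115,0,0,-150,12,115,0,0,-150,12,115,0])

```text
clock: 9.28
position: [0.4497, 0.1644, 0.1604]
ee_rot: [-0.0, 0.621, 0.784, -0.0]
contact_force: [0.0, -1.5, -2.1]
width: 0.0108
gripper_force: 58.7
```

Run:
```python
from h import *
P={n:get_image(n) for n in("side","top")}
s=get_state(); t=s["position"]; print(t)
for q in("basket_tab","basket_bar","basket_mid"):
  for n in P: print(q,n,place_of(q,P[n])[:1])
a=np.radians(13.3)
for off in(0,34):
 for nm,x,y,z in [("tab",0,0,142.5),("bar",0,0,115),("mid",0,0,80),("rim+-",32,-46,45),("bot--",-32,-46,0)]:
  X=t+np.array([np.cos(a)*x-np.sin(a)*y,np.sin(a)*x+np.cos(a)*y,z-147.9+off])/1e3
  print(off,nm,proj(P["side"],X).round(1),proj(P["top"],X).round(1), ((proj(P["side"],X)-[190,110])*4).round())
f=lambda i,x,y,w,h,k:cv2.resize(i[y:y+h,x:x+w,::-1],None,fx=k,fy=k,interpolation=cv2.INTER_CUBIC)
cv2.imwrite("pics/f1.png",f(P["side"]["frame"],190,110,140,140,4))
```

```text
[0.45072237 0.16474257 0.16172399]
basket_tab side [{'point': [247.3, 177.8], 'score': 0.87}]
basket_tab top [{'point': [367.9, 255.2], 'score': 0.62}]
basket_bar side [{'point': [245.4, 189.9], 'score': 0.69}]
basket_bar top [{'point': [238.5, 271.0], 'score': 0.87}]
basket_mid side [{'point': [255.8, 138.2], 'score': 0.46}]
basket_mid top [{'point': [240.2, 271.1], 'score': 0.86}]
0 tab [246.4 191.1] [240.5 272.1] [225. 324.]
0 bar [247.4 201.7] [242.1 273. ] [230. 367.]
0 mid [248.6 214.9] [244.  274.1] [235. 420.]
0 rim+- [271.1 232.7] [261.1 257.7] [325. 491.]
0 bot-- [247.6 257.3] [269.1 284.2] [230. 589.]
34 tab [245.1 177.7] [238.4 271. ] [220. 271.]
34 bar [246.1 188.6] [240.1 271.9] [225. 314.]
34 mid [247.4 202.1] [242.1 273.1] [230. 368.]
34 rim+- [270.2 220.1] [259.6 256.3] [321. 440.]
34 bot-- [246.3 245.1] [267.8 283.4] [225. 540.]
```

View pics/f1.png

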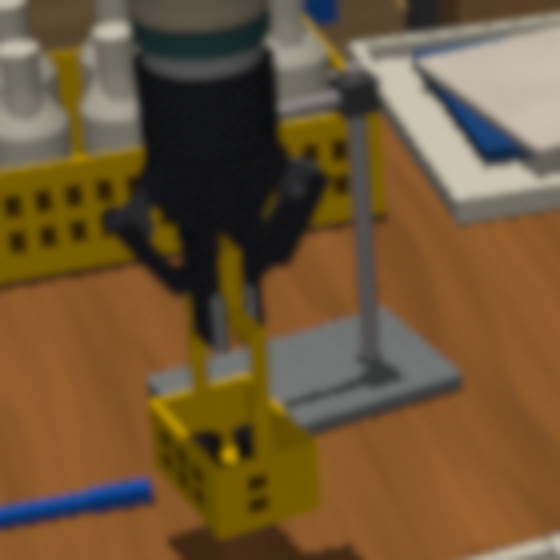

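The picture confirms the basket is level and held 34–35 mm too high: bar at about crop (225,310), fingertips below it. I'll lower it to the bench, about 48 mm down.

Call:
apply_moves(deltas=[0,0,0,15,0,0,0,0,30,0,0,0,0,40,0,0,0,0,43,0,0,0,0,44,0,0,0,0,44,0,0,0,0,44,0])

```text
clock: 10.27
position: [0.4503, 0.1646, 0.1172]
ee_rot: [0.0, 0.621, 0.784, 0.001]
contact_force: [-0.1, -0.0, -1.6]
width: 0.0115
gripper_force: 58.7
```

Call:
apply_moves(deltas=[0,0,0,1,0,0,0,0,2,0,0,0,0,2,0,0,0,0,2,0])

```text
clock: 10.6
position: [0.4501, 0.1649, 0.1156]
ee_rot: [0.0, 0.621, 0.784, 0.001]
contact_force: [-1.9, 0.8, 7.0]
width: 0.0112
gripper_force: 59.3
```

Call:
apply_moves(deltas=[40,0,0,0,0,40,0,0,0,0,40,0,0,0,0,40,0,0,0,0,40,0,0,-10,0,40,0,0,-22,0,40,0,0,-33,0,40,0,0,-33,0,40,0,0,-33,0])

```text
clock: 11.35
position: [0.45, 0.1645, 0.1477]
ee_rot: [0.0, 0.621, 0.784, 0.0]
contact_force: [0.4, 0.1, -1.0]
width: 0.0399
gripper_force: 0.0
```

Call:
apply_moves(deltas=[20,0,0,0,0,8,0,0,0,0,0,0,0,0,0,0,0,0,0,0,0,0,0,0,0,0,0,0,0,0,0,0,0,0,0])

```text
clock: 11.93
position: [0.4496, 0.1644, 0.1473]
ee_rot: [-0.0, 0.621, 0.784, -0.0]
contact_force: [0.3, -0.0, -1.6]
width: 0.0114
gripper_force: 49.6
```

Run:
```python
from h import *
P={n:get_image(n) for n in("side","top")}
t=get_state()["position"]; print(t)
for q,z in(("basket_tab",.1425),("basket_bar",.115)):
  for n in P: print(q,n,place_of(q,P[n])[:1],proj(P[n],[t[0],t[1],z]))
```

```text
[0.44959815 0.16447645 0.1474244 ]
basket_tab side [{'point': [401.2, 255.9], 'score': 0.18}] [246.42290773 196.61490621]
basket_tab top [{'point': [238.4, 275.0], 'score': 0.78}] [241.40929473 273.08824123]
basket_bar side [{'point': [245.3, 204.0], 'score': 0.59}] [247.43121753 207.11048693]
basket_bar top [{'point': [239.5, 275.0], 'score': 0.97}] [242.98034333 273.95650656]
```

Call:
apply_moves(deltas=[0,0,0,-10,0,0,0,0,-30,0,0,0,0,-55,0,0,0,0,-80,0,0,0,0,-105,0,0,0,0,-122,0,0,0,0,-129,0,0,0,0,-129,0,0,0,0,-129,0])

```text
clock: 12.98
position: [0.4492, 0.1644, 0.2759]
ee_rot: [-0.0, 0.621, 0.784, -0.0]
contact_force: [-0.5, 0.3, -1.9]
width: 0.0113
gripper_force: 49.6
```

```bash
python3 go.py 403 309 276 13.3
```

```text
shift [151.4 -11.7  -0. ] turn -0.0 now yaw 13.3 tilt z [-0.001 -0.    -1.   ] q [ 0.21  0.11  1.65  0.    1.38 -0.03]
```

Call:
apply_moves(deltas=[0,20,-2,0,0,0,45,-4,0,0,0,75,-6,0,0,0,105,-8,0,0,0,130,-10,0,0,0,145,-12,0,0,0,151,-12,0,0,0,151,-12,0,0,0,151,-12,0,0,0,151,-12,0,0])

```text
clock: 13.82
position: [0.4034, 0.3076, 0.2759]
ee_rot: [0.0, 0.621, 0.784, -0.001]
contact_force: [-0.3, -0.3, -2.1]
width: 0.011
gripper_force: 49.6
```

```bash
python3 go.py 510 334 276 13.3
python3 - <<'E'
from h import *
P={n:get_image(n) for n in("side","top")}
t=get_state()["position"]; print(t)
for q,z in(("basket_tab",-.0049),("basket_bar",-.0324)):
  for n in P: print(q,n,place_of(q,P[n])[:1],proj(P[n],t+[0,0,z]))
r=[place_of("hook_seat",P[n])[0]["point"] for n in P]; print(r,tri(P["side"],r[0],P["top"],r[1]))
print([onz(P[n],u,.205) for n,u in zip(P,r)])
E
```

```text
shift [  1.3 109.8  -0.2] turn -0.1 now yaw 13.2 tilt z [-0.001 -0.001 -1.   ] q [ 0.51  0.16  1.59 -0.    1.39  0.28]
[0.40362438 0.30762498 0.27634977]
basket_tab side [{'point': [208.7, 120.1], 'score': 0.77}] [209.27098976 122.72256751]
basket_tab top [{'point': [161.5, 291.3], 'score': 0.87}] [164.46876233 292.2588759 ]
basket_bar side [{'point': [209.8, 132.6], 'score': 0.97}] [210.64479773 133.73851679]
basket_bar top [{'point': [161.0, 294.3], 'score': 0.91}] [167.79429914 292.81881184]
[[251.3, 138.2], [159.7, 244.7]] [0.5080838  0.33701033 0.20497914]
[array([0.50401821, 0.33676234, 0.205     ]), array([0.5120389 , 0.33652576, 0.205     ])]
```

Call:
apply_moves(deltas=[0,2,12,0,0,0,2,27,0,0,0,2,42,0,0,0,2,57,0,0,0,2,72,0,0,0,2,87,0,0,0,2,100,0,0,0,2,108,0,0,0,2,110,0,0,0,2,110,0,0,0,2,110,0,0])

```text
clock: 15.13
position: [0.5095, 0.3358, 0.2764]
ee_rot: [-0.0, 0.621, 0.784, -0.0]
contact_force: [-0.5, -0.1, -1.4]
width: 0.011
gripper_force: 49.6
```

Run:
```python
from h import *
P={n:get_image(n) for n in("side","top")}
t=get_state()["position"]; print(t)
for q,z in(("basket_tab",-.0049),("basket_bar",-.0324)):
  for n in P: print(q,n,place_of(q,P[n])[:1],proj(P[n],t+[0,0,z]))
f=lambda i,x,y,w,h,k:cv2.resize(i[y:y+h,x:x+w,::-1],None,fx=k,fy=k,interpolation=cv2.INTER_CUBIC)
cv2.imwrite("pics/g1.png",f(P["side"]["frame"],200,80,120,140,4))
```

```text
[0.50918875 0.33578619 0.27672797]
basket_tab side [{'point': [250.4, 108.5], 'score': 0.73}] [251.28924056 112.30463537]
basket_tab top [{'point': [148.9, 242.8], 'score': 0.58}] [151.63029803 242.24391604]
basket_bar side [{'point': [251.5, 123.1], 'score': 0.72}] [252.19042643 123.05419466]
basket_bar top [{'point': [148.5, 245.2], 'score': 0.73}] [155.18297833 243.82267019]
```

View pics/g1.png

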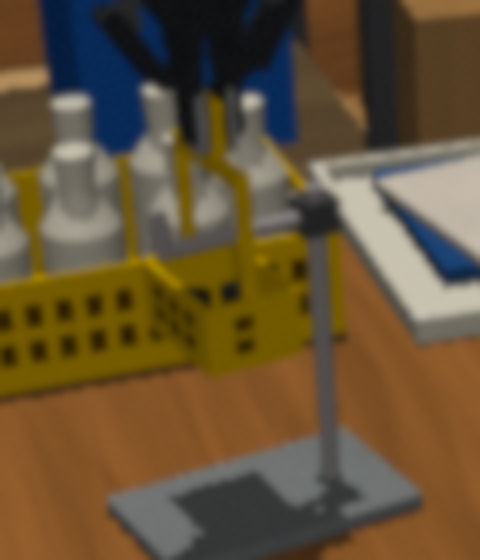

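The hook arm now passes through the hoop, with the bar above it at crop (210,165) and the arm at (230,225). I'll lower the basket about 39 mm.

Call:
apply_moves(deltas=[0,0,0,8,0,0,0,0,18,0,0,0,0,28,0,0,0,0,34,0,0,0,0,36,0,0,0,0,36,0,0,0,0,36,0])

```text
clock: 16.02
position: [0.51, 0.3359, 0.2404]
ee_rot: [-0.0, 0.621, 0.784, -0.0]
contact_force: [0.8, 0.1, -1.2]
width: 0.0114
gripper_force: 49.6
```

Call:
apply_moves(deltas=[0,0,0,1,0,0,0,0,2,0,0,0,0,3,0,0,0,0,3,0])

```text
clock: 16.35
position: [0.5099, 0.3359, 0.2376]
ee_rot: [0.0, 0.621, 0.784, 0.0]
contact_force: [0.2, -1.3, -2.0]
width: 0.0112
gripper_force: 49.6
```

Call:
apply_moves(deltas=[0,0,0,1,0,0,0,0,1,0,0,0,0,1,0])

```text
clock: 16.6
position: [0.5099, 0.3359, 0.2366]
ee_rot: [0.0, 0.621, 0.784, 0.0]
contact_force: [0.1, 0.9, -1.3]
width: 0.0113
gripper_force: 49.7
```

Call:
apply_moves(deltas=[0,0,0,1,0,0,0,0,1,0,0,0,0,1,0])

```text
clock: 16.85
position: [0.5099, 0.3359, 0.2364]
ee_rot: [0.0, 0.621, 0.784, 0.0]
contact_force: [-1.3, -0.6, 4.7]
width: 0.0112
gripper_force: 50.4
```

Call:
apply_moves(deltas=[14,0,0,0,0,17,0,0,0,0,20,0,0,0,0,22,0,0,0,0,22,0,0,-5,0,22,0,0,-15,0,22,0,0,-30,0,22,0,0,-50,0,22,0,0,-75,0,22,0,0,-90,0,22,0,0,-90,0])

```text
clock: 17.77
position: [0.5116, 0.3368, 0.3307]
ee_rot: [0.002, 0.621, 0.784, 0.004]
contact_force: [0.3, -0.5, 1.4]
width: 0.0216
gripper_force: 0.0
```

```bash
python3 go.py 519 -266 326 -79.4
python3 - <<'E'
from h import *
P={n:get_image(n) for n in("side","top")}
for n in P:
  for q,z in(("basket_tab",.2325),("basket_bar",.205),("basket_mid",.17)): print(n,q,place_of(q,P[n])[:1],proj(P[n],[.51,.336,z]))
f=lambda i,x,y,w,h,k:cv2.resize(i[y:y+h,x:x+w,::-1],None,fx=k,fy=k,interpolation=cv2.INTER_CUBIC)
for n in P: print(n,"rack",place_of("rack_mid",P[n])[:1],proj(P[n],[.519,-.2656,.0635]))
E
```

```text
shift [-588.4 -131.3    2.2] turn -87.3 now yaw 13.3 tilt z [ 0.008  0.004 -1.   ] q [0.47 0.3  1.27 0.   1.56 0.24]
side basket_tab [{'point': [252.6, 126.1], 'score': 0.63}] [252.87973377 127.53225319]
side basket_bar [{'point': [264.6, 204.7], 'score': 0.27}] [253.75190777 137.97317906]
side basket_mid [{'point': [254.4, 153.2], 'score': 0.75}] [254.83704583 150.96352965]
top basket_tab [{'point': [152.1, 246.7], 'score': 0.89}] [156.57304384 244.11288162]
top basket_bar [{'point': [156.2, 247.6], 'score': 0.85}] [159.92590108 245.6093571 ]
top basket_mid [{'point': [167.0, 245.8], 'score': 0.74}] [164.00488702 247.42992447]
side rack [{'point': [342.7, 338.7], 'score': 0.9}] [339.05451484 340.62481947]
top rack [{'point': [422.1, 242.8], 'score': 0.76}] [421.65992287 242.77872051]
```

Call:
apply_moves(deltas=[40,-30,-7,0,5,45,-100,-22,0,15,45,-588,-131,0,92.7,45,-588,-131,0,92.7,45,-588,-131,0,92.7,45,-588,-131,0,92.7,45,-588,-131,0,92.7,45,-588,-131,0,92.7,45,-588,-131,0,92.7,45,-588,-131,0,92.7,45,-588,-131,0,92.7,45,-588,-131,0,92.7])

```text
clock: 19.27
position: [0.5156, -0.1552, 0.3255]
ee_rot: [-0.0, 0.986, 0.166, 0.0]
contact_force: [0.7, -0.1, -0.0]
width: 0.0451
gripper_force: 0.0
```

```bash
python3 go.py 519 -266 270 -79.4
```

```text
shift [-33.1 105.8  55.5] turn 8.5 now yaw -70.9 tilt z [ 0.  0. -1.] q [-0.42  0.19  1.44  0.    1.52  0.81]
```

Call:
apply_moves(deltas=[45,-33,106,55,8.5,45,-33,106,55,8.5,45,-33,106,55,8.5,45,-33,106,55,8.5,45,-33,106,75,8.5,45,-33,106,95,8.5,45,-33,106,115,8.5,45,-33,106,115,8.5,45,-33,106,115,8.5])

```text
clock: 20.02
position: [0.5198, -0.2635, 0.2098]
ee_rot: [-0.001, 0.995, 0.096, -0.001]
contact_force: [0.4, -0.8, 0.2]
width: 0.0448
gripper_force: 0.0
```

```bash
python3 go.py 519 -266 210 -79.4
python3 - <<'E'
from h import *
np.set_printoptions(precision=1,suppress=True)
P={n:get_image(n) for n in("side","top")}
im=[]
for n,(x,y) in zip(P,((270,230),(370,180))):
  k=4; i=cv2.resize(P[n]["frame"][y:y+140,x:x+100,::-1],None,fx=k,fy=k,interpolation=cv2.INTER_CUBIC) if n=="top" else cv2.resize(P[n]["frame"][y:y+187,x:x+133,::-1],(400,560),interpolation=cv2.INTER_CUBIC)
  k=4 if n=="top" else 400/133
  c,s=np.cos(np.radians(10.6)),np.sin(np.radians(10.6))
  def pt(a,b,z):
    u=proj(P[n],[.5189+(c*a-s*b)/1e3,-.2656+(s*a+c*b)/1e3,z/1e3]); return tuple(int(v) for v in ((u-[x,y]+.5)*k))
  for X,Y,z in((25,7,121),(111,18,61),(111,18,6)):
    cv2.polylines(i,[np.array([pt(X,Y,z),pt(-X,Y,z),pt(-X,-Y,z),pt(X,-Y,z)])],True,(0,0,255),1)
  im.append(i)
  for q in("rack_mid","tube0_mid","tube3_mid"): print(n,q,[(r["point"],r["score"]) for r in place_of(q,P[n])[:2]])
cv2.imwrite("pics/h1.png",np.hstack(im))
E
```

```text
shift [-1.3  2.3 -0.2] turn 0.4 now yaw -79.0 tilt z [-0.002  0.002 -1.   ] q [-0.59  0.31  1.55  0.    1.28  0.79]
side rack_mid [([342.1, 337.8], 0.75)]
side tube0_mid []
side tube3_mid [([386.1, 321.1], 0.56)]
top rack_mid [([422.0, 242.4], 0.73), ([388.1, 155.1], 0.29)]
top tube0_mid [([434.0, 280.9], 0.62)]
top tube3_mid [([413.8, 205.7], 0.41), ([412.9, 211.8], 0.4)]
```

View pics/h1.png

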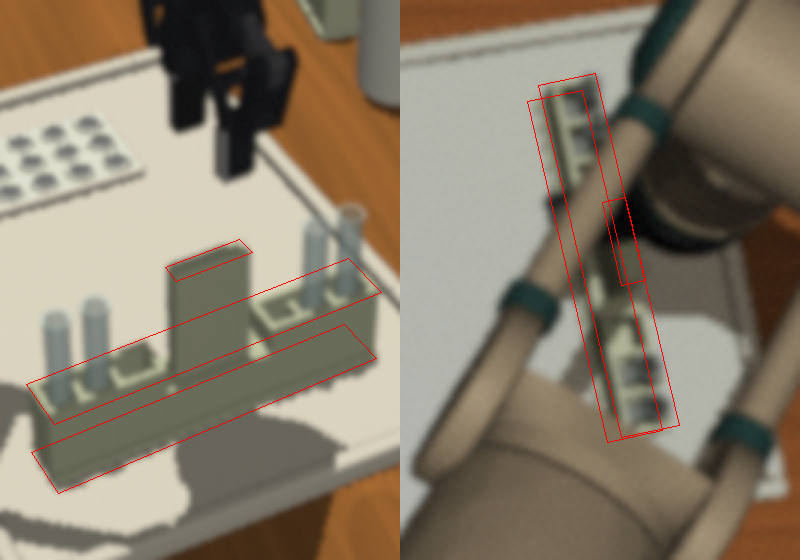

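Run:
```python
from h import *
P={n:get_image(n) for n in("side","top")}
print(tri(P["side"],[342.2,338],P["top"],[422,242.6]),[onz(P[n],u,.0635) for n,u in(("side",[342.2,338]),("top",[422,242.6]))])
# minor: edges of rack's +y top long edge in the first top image, via line fit on gradient
im=cv2.cvtColor(cv2.imread("pics/top0.png"),cv2.COLOR_BGR2GRAY).astype(float)
im=cv2.GaussianBlur(im,(0,0),.8)
pts=[]
for v in range(205,288):
    x0=408+(v-205)*.21
    g=np.diff(im[v,int(x0)-9:int(x0)+9]); j=g.argmin(); pts.append((int(x0)-9+j+.5,v,g[j]))
pts=np.array(pts); L=cv2.fitLine(pts[:,:2].astype(np.float32),cv2.DIST_HUBER,0,.01,.01).ravel()
for v in(205,287):
    x=L[2]+(v-L[3])*L[0]/L[1]; print(x,v,onz(P["top"],(x,v),.006),onz(P["top"],(x,v),.061))
print(np.c_[pts[::6]].round(1).tolist())
```

```text
[ 0.52166636 -0.26626417  0.06877926] [array([ 0.52658704, -0.26106509,  0.0635    ]), array([ 0.51941901, -0.26645066,  0.0635    ])]
405.0657 205 [ 0.6241964  -0.23691734  0.006     ] [ 0.61415076 -0.22943406  0.061     ]
422.31686 287 [ 0.41407213 -0.2712742   0.006     ] [ 0.41144825 -0.2625774   0.061     ]
[[405.5, 205.0, -26.3], [406.5, 211.0, -25.3], [407.5, 217.0, -24.2], [408.5, 223.0, -23.9], [410.5, 229.0, -24.5], [417.5, 235.0, -30.4], [417.5, 241.0, -31.9], [419.5, 247.0, -32.7], [420.5, 253.0, -25.9], [416.5, 259.0, -17.5], [427.5, 265.0, -27.9], [418.5, 271.0, -24.6], [420.5, 277.0, -25.9], [421.5, 283.0, -25.2]]
```

```bash
python3 go.py 519 -267.5 88 -80.4
```

```text
shift [ -2.1   2.9 123. ] turn 1.4 now yaw -79.0 tilt z [ 0.001 -0.    -1.   ] q [-0.59  0.31  1.55  0.    1.28  0.79]
```

Call:
apply_moves(deltas=[65,-2,3,20,1.4,65,-2,3,45,1.4,65,-2,3,65,1.4,65,-2,3,75,1.4,65,-2,3,82,1.4,65,-2,3,90,1.4,65,-2,3,90,1.4])

```text
clock: 21.1
position: [0.5187, -0.2673, 0.1197]
ee_rot: [-0.0, 0.996, 0.084, -0.001]
contact_force: [0.6, 0.2, 0.1]
width: 0.0647
gripper_force: 0.0
```

Call:
apply_moves(deltas=[65,0,0,12,0,65,0,0,25,0,65,0,0,33,0,65,0,0,33,0])

```text
clock: 21.43
position: [0.5184, -0.267, 0.0866]
ee_rot: [-0.001, 0.996, 0.084, -0.001]
contact_force: [-0.4, 0.3, -0.1]
width: 0.0649
gripper_force: 0.0
```

Next I'll close the fingers gradually.

Call:
apply_moves(deltas=[50,0,0,0,0,40,0,0,0,0,32,0,0,0,0,28,0,0,0,0,25,0,0,0,0,22,0,0,0,0,20,0,0,0,0,18,0,0,0,0,16,0,0,0,0,14,0,0,0,0,10,0,0,0,0,0,0,0,0,0], squeeze=70)

```text
clock: 22.43
position: [0.5188, -0.2669, 0.0876]
ee_rot: [-0.001, 0.996, 0.084, -0.0]
contact_force: [0.1, 2.4, 2.7]
width: 0.0133
gripper_force: 68.8
```

Call:
apply_moves(deltas=[0,0,0,0,0,0,0,0,0,0,0,0,0,0,0,0,0,0,0,0])

```text
clock: 22.77
position: [0.5188, -0.267, 0.0876]
ee_rot: [-0.001, 0.996, 0.084, -0.0]
contact_force: [-1.0, 4.0, 3.1]
width: 0.0134
gripper_force: 68.9
```

Firm grip. I'll lift slowly.

Call:
apply_moves(deltas=[0,0,0,-2,0,0,0,0,-6,0,0,0,0,-13,0,0,0,0,-22,0,0,0,0,-32,0,0,0,0,-44,0,0,0,0,-56,0,0,0,0,-68,0,0,0,0,-80,0,0,0,0,-90,0,0,0,0,-97,0,0,0,0,-102,0])

```text
clock: 23.77
position: [0.5192, -0.2677, 0.191]
ee_rot: [0.001, 0.996, 0.084, 0.001]
contact_force: [-0.6, -0.6, -3.6]
width: 0.0132
gripper_force: 68.2
```

Call:
apply_moves(deltas=[0,0,0,-1,0,0,0,0,-1,0,0,0,0,-1,0,0,0,0,-1,0,0,0,0,-1,0,0,0,0,-1,0])

```text
clock: 24.27
position: [0.5187, -0.2673, 0.19]
ee_rot: [-0.0, 0.996, 0.084, -0.0]
contact_force: [-0.4, 0.0, -2.5]
width: 0.0134
gripper_force: 68.2
```

Run:
```python
from h import *
P={n:get_image(n) for n in("side","top")}
s=get_state();t=s["position"];print(t,s["contact_force"],s["moment"],s["width"])
print(P["side"]["shot"],proj(P["side"],[t[0],t[1],.0635+t[2]-.0876]))
for q in("rack_mid","tube0_mid","tube1_mid","tube2_mid","tube3_mid","basket_mid","basket_tab"): print(q,[(n,[(r["point"],round(r["score"],2)) for r in place_of(q,P[n])[:3]]) for n in P])
c,d=np.cos(.166),np.sin(.166)
for x in(-97,-73,73,97): print(x,proj(P["side"],[t[0]+c*x/1e3,t[1]+d*x/1e3,.066+t[2]-.0876]))
im=P["side"]["frame"][200:400,250:430,::-1]; im2=P["side"]["frame"][90:240,200:312,::-1]
cv2.imwrite("pics/z.png",np.hstack([cv2.resize(im,(540,600),interpolation=cv2.INTER_CUBIC),np.vstack([cv2.resize(im2,(260,348),interpolation=cv2.INTER_CUBIC),np.zeros((252,260,3),np.uint8)])]))
```

```text
[ 0.51884567 -0.26741168  0.1902095 ] [-0.76925106  0.68157646 -3.6956395 ] [-0.02977551 -0.00284306  0.0258509 ] 0.013112334465473769
29 [339.26838002 296.22497729]
rack_mid [('side', [([342.9, 293.0], 0.69)]), ('top', [])]
tube0_mid [('side', [([250.1, 137.8], 0.73), ([288.8, 310.3], 0.68), ([251.3, 139.4], 0.38)]), ('top', [([439.6, 277.9], 0.63), ([369.4, 255.8], 0.28)])]
tube1_mid [('side', [([302.1, 306.9], 0.58)]), ('top', [([438.1, 267.1], 0.66)])]
tube2_mid [('side', [([418.2, 410.8], 0.68), ([376.8, 280.7], 0.62), ([460.4, 322.2], 0.6)]), ('top', [([429.7, 238.0], 0.72), ([435.3, 161.9], 0.63), ([422.2, 142.0], 0.58)])]
tube3_mid [('side', [([386.5, 275.3], 0.67)]), ('top', [([420.7, 194.3], 0.51)])]
basket_mid [('side', [([254.6, 151.6], 0.95)]), ('top', [([165.8, 246.6], 0.83), ([440.2, 279.7], 0.74)])]
basket_tab [('side', [([254.9, 124.5], 0.71), ([389.0, 276.4], 0.5)]), ('top', [([152.9, 245.4], 0.94)])]
-97 [287.06482695 313.21177722]
-73 [300.34676366 308.59474113]
73 [376.1009192  282.26125698]
97 [387.78301784 278.2003529 ]
```

The tubes and rack project where a level, lifted rack should, with both ends showing the same offset. The measured weight of about 3 N matches the rack plus four tubes, and the basket is hanging on the hook.

```bash
python3 -c "
from rig import *
print(sign_off())"
```

```text
the job is handed in; nothing more can be done
None
```

The job is handed in: the basket hangs freely on the stand's hook and the rack with its four tubes is held level about 10 cm above the tray; on the first try I slid down the basket's tab and re-gripped it on clear bench before hanging it.

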